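Fetch the jam from the blocked pull-out tray

TASK

Breakfast needs the jam, but it stands on the pull-out tray under the wall cabinet, and the mustard jar and the egg timer stand in the tray's way. Stand the mustard and the timer upright on the wooden board, then pull the tray all the way out by its handle, lift out the jam and stand it in the middle of the white saucer, and after that push the tray fully home with the two spice jars still standing in their places on it. Finally put the mustard and the timer back in front of the tray, each upright on the very spot where it stood at the start.

Things in the scene. Friction and masses are not known exactly. Their poses are not given: they have to be found in the camera images.
- jam: jam jar with a grey lid and a pink-red body, round, 61 mm wide, 90 mm high, 0.24 kg, on the pull-out tray's floor (22 mm above the worktop), in one of three places, 78 mm apart, in the front row, 108 mm behind the handle bar. Origin: centre of its underside; z up. Mind the wall cabinets: front about 0.6 m ahead of the robot, door handles 40 mm nearer, underside 0.49 m up
- spice_red: spice jar with a red cap, round, 45 mm wide, 106 mm high, in the front row on the tray; to be left there. Origin: centre of its underside; z up
- spice_green: spice jar with a green cap, round, 44 mm wide, 99 mm high, in the front row on the tray; to be left there. Origin: centre of its underside; z up
- mustard: mustard jar with a yellow lid, round, 57 mm wide, 85 mm high, about 0.22 kg, on the worktop in front of the tray. Origin: centre of its underside; z up
- egg_timer: egg timer, round, red turning top (fixed here) on a white base, 60 mm wide, 46 mm high, on the worktop in front of the tray. Origin: centre of its underside; z up
- pullout_handle (a point): middle of the steel bar of the pull-out tray's D-shaped handle. The bar is 10 mm thick and about 110 mm long along this frame's y, its axis 34 mm above the worktop, 40 mm in front of the tray's front panel (top 50 mm above the worktop). This frame's x points from the handle into the tray (home), -x the way the tray comes out; z up. The point moves with the tray
- pullout (a joint): how far the bamboo tray (247 x 280 mm deep, side rails 46 mm high) is out, in m: 0 fully home, 0.11 fully out (end stops). It slides level against about 2.5 N of friction (more when fast) and stays where it is left; its load rides along. Two mills (145 mm above the worktop) and an oil bottle (214 mm) stand loose at its back, 260 mm behind the handle bar
- board: brown wooden board, 170 mm (x) by 110 mm (y), 14 mm thick, fixed on the worktop. Origin: centre of its underside; x along its long side, z up. Its top is 14 mm above the origin
- saucer: white round saucer, fixed on the worktop, 122 mm wide over its rim, which is 14 mm high; its flat middle is 90 mm across and 6 mm above the worktop. Origin: centre of its underside; z up

How it is judged:
By the outcome, as a careful person would: the job done as asked, in the order asked, and still so for the second after the job is handed in, with the robot touching nothing.
It also fails if it takes over 144 s, if anything falls off the work surface, if the arm or the gripper's body presses on something with over 40 N, if the wrist force passes 120 N, or if a joint passes its speed limit or range.

ROBOT

A 6-joint arm with a two-finger parallel gripper is mounted at the origin on a cart in front of the work surface, level with it; the furniture and walls round the work are solid. World frame = base frame: x ahead of the robot, y to its left, z up, the work surface at z = 0. Lengths are in mm, angles in rad, forces in N, time in s.
With the tool pointing down it reaches from about 275 to 850 mm from the base axis. Payload 5.2 kg.
Tool frame: the origin (TCP) lies on the mounting face of the last link; the fingertips stand 173 mm ahead of it and the grasp point (between the pads) lies 155 mm ahead of it (arm.tip_reach is the distance from the TCP to the fingertips, in mm); z points along the fingers, y is the line along which they close (so a half turn about z gives the same grasp; the last joint's range is limited). The gripper opens to 85 mm and grips with 20 to 120 N. Pads are 22 mm wide; open, the fingers measure 114 mm over their backs; the gripper's body (76 mm by 85 mm) begins 54 mm behind the grasp point. The pads swing forward as they close: fully open they stand 13 mm farther back than shut.
Start: joints at [1.137, 0.259, 1.535, -0, 1.348, -0.203], TCP at [125.794, 535.427, 404.71] pointing down, gripper open.
Joint ranges: [-3.14, 3.14], [-0.91, 2.08], [0.19, 2.58], [-1.22, 4.36], [0.22, 2.71], [-3.12, 3.12]. Speed limits (rad/s): [2.57, 2.57, 3.14, 3.14, 3.14, 3.14].

INTERFACE

Orientations are given as [roll, pitch, yaw] about the fixed x, y, z axes, in that order (R = Rz(yaw) Ry(pitch) Rx(roll)).
In Python, from bench import arm gives the robot as it stands. The module is installed in compiled form; this text tells all that it offers.
- The arm moves only by the tool step_arm, never from a script. Its argument "series" is a list of rows, each a list of 3 entries, a list of its own where there are three numbers: the shift along the tool's x, y, z in mm, then the turn, a rotation vector about the tool's x, y, z in degrees, then the opening, from 0 (shut) to 1 (fully open). A call has 1 to 20 rows; each row is the pose to reach, as a shift and turn from the pose commanded when the call began, along the tool's axes at that moment; what a row does not reach only later rows make up. A row lasts 1/10 s, in which the tool goes at most 50 mm and 8.59 degrees, less where a joint would pass 70% of its speed; a pose out of reach is approached as far as the arm can. A call with a gripper value outside its range is refused whole. The fingers move at their own pace and stop on an object; "grip_force" is the grip in N (left out, the last holds). Time passes only in rows, so rows that repeat a pose let the fingers close. It gives the time, the measured TCP pose, the force, the opening and the grip force at its end, in the units of the state.
- arm.observe(): the state, without advancing time (a new reading comes with each control period).
- arm.get_image(name): name is "scene" or "top" or "wrist"; returns a dict with "pixels" (480x640x3 uint8, blue, green, red), "K" (3x3 intrinsics, pixels), "dist" ([k1, k2, p1, p2, k3] as OpenCV has them; the pictures are not rectified), "rvec" (rotation vector, rad) and "tvec" (3), from world to camera coordinates, as OpenCV has them. Camera axes: x right, y down, z forward; pixel columns grow to the right and rows downward; lengths in mm; the calibration is good to about 2 mm. A picture is of the moment at which its call begins. There is no depth.
- arm.finish_job(): hands the job in; it is judged then, once.
Trained networks look in a picture, given as the dict that the camera call returned (one of the last four; its "shot" number tells which), for a name from the list of things; names that differ only in an ending like _2 or _b are one class to them, and where a whole thing is asked for, a point or a joint stands for the part that bears it (a point fixed in the world has none). Each returns a list of dicts, best first, with "p" (0 to 1); they miss things now and then, are a little off and sometimes report something else, mostly with a low value. They report only what shows in the picture. A call takes as long as a camera call.
- arm.masks_of(picture, target): "region" (480x640 bool, what is visible of it) and "extent" ([centre column, centre row, width, height] in pixels, round what is visible of it).
The state is a dict: "t": time; "joint_pos": joint angles; "dq": joint speeds; "tau": joint torques, N m; "ee_pos": TCP position; "eef_rot": TCP orientation; "wrist_force": force on the tool from outside, world axes, zero at the start; "moment": the same for the moment, N m; "width": finger opening in mm; "grasp_force": force on a finger pad.
Only numpy, scipy, OpenCV 4.12 (cv2) and the standard library are available. Lean on these libraries where they do the work, as an engineer would, in place of code of your own. Each camera call takes 0.05 s, during which the arm holds its last target. There are 200 camera calls.

## Working session

There is one attempt and no reset: what is moved stays moved. The work goes in short steps, Python scripts to look and compute and a tool call to move; the robot and the scene stay as the last step left them, time stands still between calls to the robot, and variables do not carry over. Pictures are saved under pics/ and viewed, at most 14 in all, crops included, and the job is handed in when it is done.

Besides the shell and the picture viewer there is one more tool, called as a command line: name --argument value ..., lists and objects as JSON in quotes. step_arm: Moves the arm, as the interface text tells. Its arguments: {"type":"object","properties":{"series":{"type":"array","items":{"type":"array"}},"grip_force":{"type":"number"}},"required":["series"]}

```bash
mkdir -p pics; cat > h.py <<'E'
import numpy as np, cv2
from scipy.spatial.transform import Rotation as R
from bench import arm
def ray(p,uv):
    uv=np.array(uv,float).reshape(-1,1,2)
    n=cv2.undistortPoints(uv,p["K"],p["dist"]).reshape(-1,2)
    Rm=cv2.Rodrigues(np.array(p["rvec"],float))[0]; t=np.array(p["tvec"],float).ravel()
    d=np.c_[n,np.ones(len(n))]@Rm
    return -Rm.T@t,d
def onz(p,uv,z):
    c,d=ray(p,uv); return c+d*((z-c[2])/d[:,2])[:,None]
def proj(p,X): return cv2.projectPoints(np.array(X,float).reshape(-1,1,3),np.array(p["rvec"],float),np.array(p["tvec"],float),p["K"],p["dist"])[0].reshape(-1,2)
E
python3 - <<'E'
from h import *
s=arm.observe(); print({k:np.round(v,3) for k,v in s.items()}, arm.tip_reach)
for c in ["scene","top","wrist"]:
    p=arm.get_image(c); cv2.imwrite(f"pics/{c}0.png",p["pixels"])
    cc,_=ray(p,[[320,240]]); print(c,cc.round())
    for n in ["jam","spice_red","spice_green","mustard","egg_timer","pullout_handle","pullout","board","saucer"]:
        for m in arm.masks_of(p,n)[:2]: print(n,round(m["p"],2),np.round(m["extent"]))
E
```

```text
{'t': np.float64(0.0), 'joint_pos': array([ 1.137,  0.259,  1.536,  0.   ,  1.348, -0.203]), 'dq': array([ 0.001,  0.001,  0.   , -0.001, -0.   , -0.001]), 'tau': array([ 0.0000e+00, -4.4604e+01, -2.9057e+01, -0.0000e+00,  1.2000e-02,
       -0.0000e+00]), 'ee_pos': array([125.701, 535.226, 403.864]), 'eef_rot': array([-3.14 , -0.   ,  2.911]), 'wrist_force': array([-0.345,  0.649,  0.09 ]), 'moment': array([0.017, 0.021, 0.023]), 'grasp_force': np.float64(0.0), 'width': np.float64(85.358)} 173.4
scene [  53. -567.  732.]
jam 0.8 [295. 182.  34.  53.]
spice_red 0.97 [326. 196.  25.  60.]
spice_green 0.75 [361. 215.  25.  54.]
spice_green 0.69 [344. 203. 178. 127.]
mustard 0.92 [238. 245.  38.  52.]
egg_timer 0.95 [300. 290.  34.  43.]
egg_timer 0.44 [326. 195.  24.  50.]
pullout_handle 0.93 [344. 205. 176. 124.]
pullout 0.83 [344. 203. 177. 121.]
pullout 0.34 [326. 195.  27.  54.]
board 0.79 [382. 361. 113. 110.]
saucer 0.66 [188. 194.  61.  39.]
top [ 412. -125.  914.]
jam 0.76 [273. 214.  34.  38.]
spice_red 0.59 [314. 214.  26.  34.]
spice_green 0.81 [353. 212.  30.  34.]
mustard 0.86 [278. 307.  35.  28.]
mustard 0.26 [354. 214.  30.  28.]
egg_timer 0.76 [352. 305.  28.  28.]
pullout_handle 0.69 [313. 204. 126. 148.]
pullout 0.74 [313. 202. 127. 152.]
board 0.85 [442. 311.  56.  84.]
saucer 0.61 [314. 202. 125. 148.]
saucer 0.56 [184. 285.  54.  55.]
wrist [ 53. 552. 373.]
saucer 0.82 [117. 474.  44.  11.]
```

View pics/scene0.png

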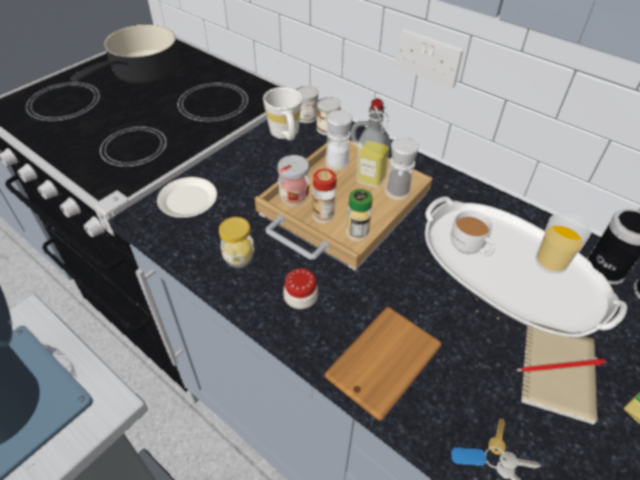

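View pics/top0.png

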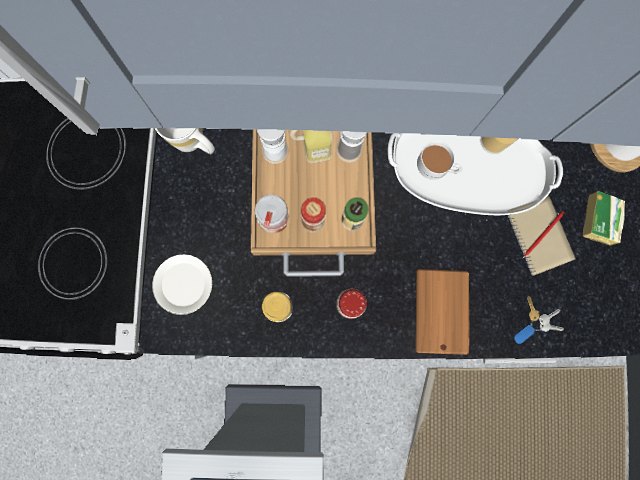

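The tray holds the jam on the left, at top (271,213), with red and green spice jars beside it. The mustard is at (277,307), the timer at (352,304), the handle bar at (314,273), the board at (442,311) and the saucer at (183,285).

```bash
cat >> h.py <<'E'
from scipy.optimize import least_squares
def cyl(x,y,z0,r,h):
    a=np.linspace(0,2*np.pi,72)
    return np.array([[x+r*np.cos(t),y+r*np.sin(t),z] for t in a for z in (z0,z0+h)])
def ext(p,X):
    q=proj(p,X); a,b=q.min(0),q.max(0); return np.r_[(a+b)/2,b-a]
def mext(m):
    k=cv2.connectedComponentsWithStats(m["region"].astype(np.uint8))
    i=1+np.argmax(k[2][1:,4]); s=k[2][i]
    return np.r_[s[0]+(s[2]-1)/2,s[1]+(s[3]-1)/2,s[2],s[3]]
def fit(ps,name,z0,r,h,x0):
    out=[]
    obs=[]
    for p in ps:
        m=arm.masks_of(p,name)
        if m and m[0]["p"]>.45: obs.append((p,mext(m[0])))
    def f(v,obs): return np.concatenate([(ext(p,cyl(v[0],v[1],z0,r,h))-e)[:2] for p,e in obs])
    for o in [obs]+[[o] for o in obs]:
        s=least_squares(f,x0,args=(o,)); out.append((s.x.round(1),round(float(np.abs(s.fun).max()),1)))
    return out
E
python3 - <<'E'
from h import *
s=arm.get_image("scene");t=arm.get_image("top")
def go(n,uv,z0,r,h):
    x0=onz(t,uv,z0+h)[0][:2]; print(n,x0.round(1),fit([s,t],n,z0,r,h,x0))
go("mustard",(277,307),0,28.5,85);go("egg_timer",(352,304),0,30,46);go("saucer",(183,285),0,61,14)
go("jam",(271,213),22,30.5,90);go("spice_red",(313,211),22,22.5,106);go("spice_green",(356,210),22,22,99)
print("handle",onz(t,[[284,274],[314,274],[344,274]],34).round(1))
print("panel top",onz(t,[[251,252],[376,251]],50).round(1))
print("board",onz(t,[[418,270],[468,270],[468,354],[417,353]],14).round(1))
for p,n in ((t,"top"),(s,"scene")):
    m=arm.masks_of(p,"board")[0]["region"].astype(np.uint8)
    c=cv2.minAreaRect(cv2.findContours(m,0,1)[0][0]); print(n,onz(p,cv2.boxPoints(c),14).round(1).tolist() if n=="top" else "")
    M=cv2.moments(m); print(onz(p,[[M['m10']/M['m00'],M['m01']/M['m00']]],14).round(1))
for p,n in ((t,"T"),(s,"S")):
    x,y,w,h=(230,180,140,140) if n=="T" else (220,150,170,160)
    cv2.imwrite(f"pics/crop{n}.png",cv2.resize(p["pixels"][y:y+h,x:x+w],(560,560*h//w),interpolation=cv2.INTER_CUBIC))
E
```

```text
mustard [436.8 -68.9] [(array([439.2, -68.3]), 1.2), (array([441.2, -66.2]), 0.0), (array([437.9, -69.5]), 0.0)]
egg_timer [ 446.4 -210.7] [(array([ 448.2, -213. ]), 0.4), (array([ 448.7, -213.6]), 0.0), (array([ 447.7, -212.2]), 0.0)]
saucer [478.4 126.7] [(array([482. , 130.8]), 0.0), (array([482. , 130.8]), 0.0)]
jam [607.1 -54.1] [(array([616.4, -52. ]), 0.7), (array([618.4, -51.2]), 0.0), (array([615.2, -51.9]), 0.0)]
spice_red [ 608.7 -131.1] [(array([ 614.6, -130.2]), 0.0), (array([ 614.6, -130.2]), 0.0)]
spice_green [ 614.3 -209.7] [(array([ 619.9, -209.8]), 0.8), (array([ 621.5, -208.6]), 0.0), (array([ 619. , -210.5]), 0.0)]
handle [[ 503.2  -77.2   34. ]
 [ 504.5 -136.3   34. ]
 [ 505.7 -195.6   34. ]]
panel top [[ 543.2  -12.5   50. ]
 [ 550.5 -256.9   50. ]]
board [[ 518.8 -348.9   14. ]
 [ 520.6 -454.3   14. ]
 [ 350.2 -449.5   14. ]
 [ 352.1 -344.8   14. ]]
top [[520.8, -344.8, 14.0], [522.7, -456.5, 14.0], [352.2, -451.6, 14.0], [352.1, -342.8, 14.0]]
[[ 435.8 -397.1   14. ]]
scene 
[[ 428.5 -402.8   14. ]]
```

View pics/cropT.png

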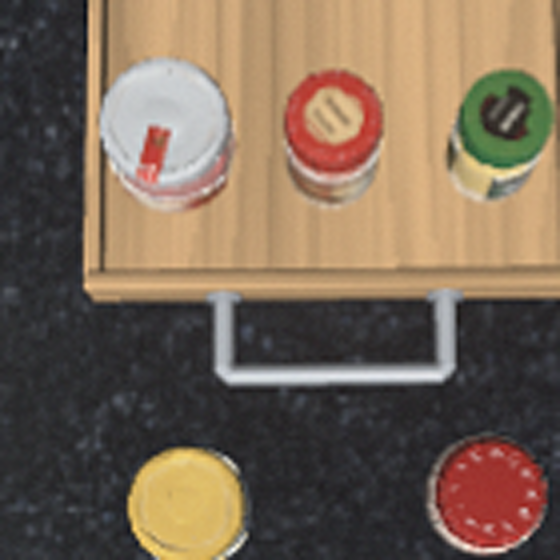

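View pics/cropS.png

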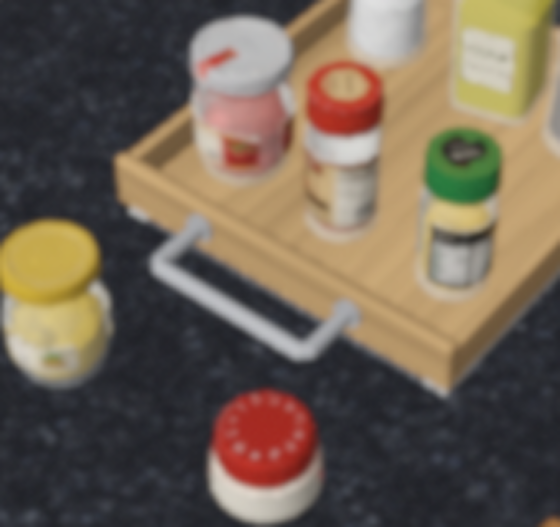

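```bash
cat >> h.py <<'E'
def plan(x,y,z,yaw_deg):
    "grasp point target, tool down"
    s=arm.observe(); R0=R.from_euler('xyz',s["eef_rot"]); R1=R.from_euler('xyz',[180,0,yaw_deg],degrees=True)
    d=R0.inv().apply(np.array([x,y,z+155.])-s["ee_pos"])
    print("t",round(float(s["t"]),2),"shift",d.round(1),"turn",np.rad2deg((R0.inv()*R1).as_rotvec()).round(2),"w",round(float(s["width"]),1),"ee",s["ee_pos"].round(1),np.rad2deg(s["eef_rot"]).round(2))
E
python3 -c "
from h import *
plan(438.5,-68.5,190,180)"
```

```text
t 2.3 shift [-442.6 -516.4   59.7] turn [ -0.     0.   -13.22] w 85.3 ee [125.8 535.4 404.7] [-180.      0.    166.78]
```

step_arm --series '[[[-442.6, -516.4, 59.7], [0, 0, -13.22], 1], [[-442.6, -516.4, 59.7], [0, 0, -13.22], 1], [[-442.6, -516.4, 59.7], [0, 0, -13.22], 1], [[-442.6, -516.4, 59.7], [0, 0, -13.22], 1], [[-442.6, -516.4, 59.7], [0, 0, -13.22], 1], [[-442.6, -516.4, 59.7], [0, 0, -13.22], 1], [[-442.6, -516.4, 59.7], [0, 0, -13.22], 1], [[-442.6, -516.4, 59.7], [0, 0, -13.22], 1], [[-442.6, -516.4, 59.7], [0, 0, -13.22], 1], [[-442.6, -516.4, 59.7], [0, 0, -13.22], 1], [[-442.6, -516.4, 59.7], [0, 0, -13.22], 1], [[-442.6, -516.4, 59.7], [0, 0, -13.22], 1], [[-442.6, -516.4, 59.7], [0, 0, -13.22], 1], [[-442.6, -516.4, 59.7], [0, 0, -13.22], 1], [[-442.6, -516.4, 59.7], [0, 0, -13.22], 1], [[-442.6, -516.4, 59.7], [0, 0, -13.22], 1], [[-442.6, -516.4, 59.7], [0, 0, -13.22], 1], [[-442.6, -516.4, 59.7], [0, 0, -13.22], 1], [[-442.6, -516.4, 59.7], [0, 0, -13.22], 1], [[-442.6, -516.4, 59.7], [0, 0, -13.22], 1]]' --grip_force 30

```text
t: 4.3
ee_pos: [438.3, -67.7, 345.3]
eef_rot: [-3.141, 0.0, -3.14]
wrist_force: [-0.2, 0.4, -0.1]
width: 85.4
grasp_force: 0.0
```

```bash
python3 -c "
from h import *
plan(438.5,-68.5,45,180)
p=arm.get_image('wrist'); cv2.imwrite('pics/w1.png',p['pixels'])
for n,r,h,z0,x0 in (('mustard',28.5,85,0,(438,-68)),('egg_timer',30,46,0,(448,-212))):
    print(n,proj(p,[[*x0,z0+h]]).round(),[(round(m['p'],2),mext(m)) for m in arm.masks_of(p,n)[:1]],fit([p],n,z0,r,h,x0))
print(onz(p,[[320,240]],0))
"
```

```text
t 4.3 shift [-1.000e-01 -7.000e-01  1.453e+02] turn [-0.01  0.03  0.07] w 85.4 ee [438.3 -67.7 345.3] [-1.7999e+02  3.0000e-02 -1.7993e+02]
mustard [[321. 251.]] [(0.6, array([324. , 240.5,  73. ,  88. ]))] [(array([438. , -65.7]), 0.0), (array([438. , -65.7]), 0.0)]
egg_timer [[150. 247.]] [(0.92, array([164. , 239.5,  79. ,  70. ]))] [(array([ 446. , -207.6]), 0.0), (array([ 446. , -207.6]), 0.0)]
[[454.63489744 -68.78490736   0.        ]]
```

View pics/w1.png

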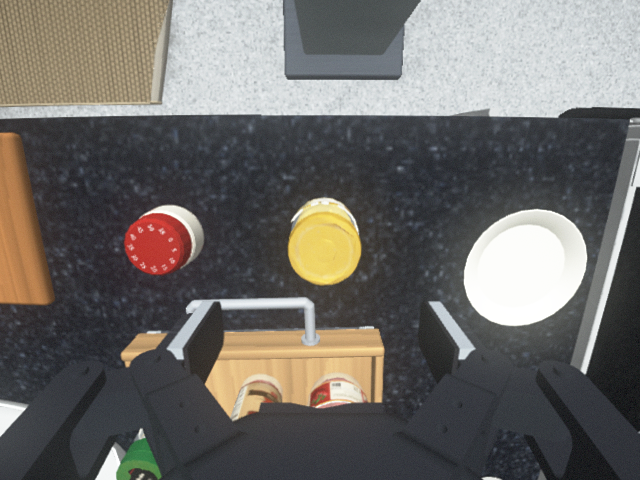

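Wrist view: mustard lid at (324,248), timer at (157,243), saucer at (526,265), handle bar middle at (251,304). This agrees with my estimates within 3 mm, so I'll descend on the mustard.

step_arm --series '[[[0, 0.7, 30], [0, 0, 0], 1], [[0, 0.7, 65], [0, 0, 0], 1], [[0, 0.7, 100], [0, 0, 0], 1], [[0, 0.7, 128], [0, 0, 0], 1], [[0, 0.7, 143], [0, 0, 0], 1], [[0, 0.7, 145], [0, 0, 0], 1], [[0, 0.7, 145], [0, 0, 0], 1], [[0, 0.7, 145], [0, 0, 0], 0.5], [[0, 0.7, 145], [0, 0, 0], 0.5], [[0, 0.7, 145], [0, 0, 0], 0.5], [[0, 0.7, 145], [0, 0, 0], 0.5], [[0, 0.7, 145], [0, 0, 0], 0.5], [[0, 0.7, 145], [0, 0, 0], 0.5], [[0, 0.7, 145], [0, 0, 0], 0.5]]' --grip_force 30

```text
t: 5.95
ee_pos: [438.9, -67.6, 201.4]
eef_rot: [-3.141, 0.002, 3.141]
wrist_force: [0.4, 3.5, 7.0]
width: 54.2
grasp_force: 22.8
```

```bash
python3 -c "
from h import *
plan(475,-400,140,180)
plan(475,-400,60,180)
"
```

```text
t 5.95 shift [ -36.3 -332.4  -93.5] turn [-0.01  0.12 -0.01] w 54.2 ee [438.9 -67.6 201.4] [-1.7999e+02  1.2000e-01  1.7999e+02]
t 5.95 shift [ -36.2 -332.4  -13.5] turn [-0.01  0.12 -0.01] w 54.2 ee [438.9 -67.6 201.4] [-1.7999e+02  1.2000e-01  1.7999e+02]
```

step_arm --series '[[[0, 0, -10], [0, 0, 0], 0.5], [[0, 0, -30], [0, 0, 0], 0.5], [[0, 0, -60], [0, 0, 0], 0.5], [[-4, -20, -80], [0, 0, 0], 0.5], [[-10, -55, -80], [0, 0, 0], 0.5], [[-15, -95, -80], [0, 0, 0], 0.5], [[-20, -135, -80], [0, 0, 0], 0.5], [[-25, -175, -80], [0, 0, 0], 0.5], [[-30, -215, -80], [0, 0, 0], 0.5], [[-33, -255, -80], [0, 0, 0], 0.5], [[-35, -290, -80], [0, 0, 0], 0.5], [[-36, -315, -80], [0, 0, 0], 0.5], [[-36.3, -328, -75], [0, 0, 0], 0.5], [[-36.3, -332.4, -60], [0, 0, 0], 0.5], [[-36.3, -332.4, -42], [0, 0, 0], 0.5], [[-36.3, -332.4, -28], [0, 0, 0], 0.5], [[-36.3, -332.4, -20], [0, 0, 0], 0.5], [[-36.3, -332.4, -16], [0, 0, 0], 0.5], [[-36.3, -332.4, -14.5], [0, 0, 0], 0.5], [[-36.3, -332.4, -14.5], [0, 0, 0], 0.5]]'

```text
t: 7.95
ee_pos: [475.0, -399.1, 215.5]
eef_rot: [3.141, -0.0, -3.141]
wrist_force: [-1.8, 2.6, 3.0]
width: 54.3
grasp_force: 25.7
```

```bash
python3 -c "
from h import *
s=arm.observe(); print(s['wrist_force'],s['ee_pos'],s['width'])
"
```

```text
[-1.79250151  2.64629478  3.02387868] [ 474.98527948 -399.10768081  215.5348646 ] 54.33016661908996
```

step_arm --series '[[[0, 0, 0], [0, 0, 0], 0.8], [[0, 0, 0], [0, 0, 0], 1], [[0, 0, 0], [0, 0, 0], 1], [[0, 0, 0], [0, 0, 0], 1], [[0, 0, -20], [0, 0, 0], 1], [[0, 0, -55], [0, 0, 0], 1], [[0, 0, -90], [0, 0, 0], 1], [[2, 10, -115], [0, 0, 0], 1], [[8, 45, -115], [0, 0, 0], 1], [[15, 90, -115], [0, 0, 0], 1], [[22, 135, -100], [0, 0, 0], 1], [[28, 175, -80], [0, 0, 0], 1], [[28, 188.5, -60], [0, 0, 0], 1], [[28, 188.5, -40], [0, 0, 0], 1], [[28, 188.5, -30], [0, 0, 0], 1], [[28, 188.5, -30], [0, 0, 0], 1]]'

```text
t: 9.55
ee_pos: [446.5, -211.7, 243.4]
eef_rot: [3.14, -0.002, 3.141]
wrist_force: [-0.6, 0.0, 0.6]
width: 85.7
grasp_force: 0.0
```

```bash
python3 -c "
from h import *
plan(447,-211,25,180)
p=arm.get_image('wrist')
s=arm.get_image('scene')
print(fit([p],'egg_timer',0,30,46,(447,-211)))
print(fit([s],'mustard',14,28.5,85,(475,-400)))
cv2.imwrite('pics/s1.png',s['pixels'])
"
```

```text
t 9.55 shift [-0.6  0.6 63.4] turn [ 0.08 -0.12 -0.01] w 85.7 ee [ 446.5 -211.7  243.4] [ 1.7992e+02 -1.2000e-01  1.7999e+02]
[(array([ 446. , -211.3]), 0.0), (array([ 446. , -211.3]), 0.0)]
[(array([ 477.5, -397.5]), 0.0), (array([ 477.5, -397.5]), 0.0)]
```

View pics/s1.png

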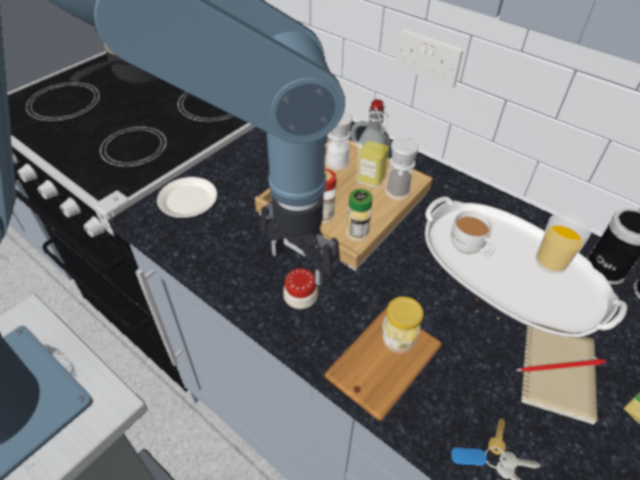

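The mustard stands upright on the board at (402,323). Next I'll grasp the timer.

step_arm --series '[[[0, 0, 20], [0, 0, 0], 1], [[0, 0, 42], [0, 0, 0], 1], [[0, 0, 58], [0, 0, 0], 1], [[0, 0, 64], [0, 0, 0], 1], [[0, 0, 65], [0, 0, 0], 1], [[0, 0, 65], [0, 0, 0], 1], [[0, 0, 65], [0, 0, 0], 0.5], [[0, 0, 65], [0, 0, 0], 0.5], [[0, 0, 65], [0, 0, 0], 0.5], [[0, 0, 65], [0, 0, 0], 0.5], [[0, 0, 65], [0, 0, 0], 0.5], [[0, 0, 65], [0, 0, 0], 0.5], [[0, 0, 65], [0, 0, 0], 0.5]]'

```text
t: 11.05
ee_pos: [447.1, -211.8, 180.7]
eef_rot: [-3.141, 0.001, -3.141]
wrist_force: [-0.8, 0.9, 6.4]
width: 55.5
grasp_force: 30.9
```

```bash
python3 -c "
from h import *
plan(395,-400,39,180)
"
```

```text
t 11.05 shift [  52.1 -188.2  -13.2] turn [-0.06  0.08  0.01] w 55.5 ee [ 447.1 -211.8  180.7] [-1.7994e+02  8.0000e-02 -1.7999e+02]
```

step_arm --series '[[[0, 0, -10], [0, 0, 0], 0.5], [[0, 0, -30], [0, 0, 0], 0.5], [[5, -5, -55], [0, 0, 0], 0.5], [[15, -20, -70], [0, 0, 0], 0.5], [[30, -45, -75], [0, 0, 0], 0.5], [[42, -80, -75], [0, 0, 0], 0.5], [[50, -115, -75], [0, 0, 0], 0.5], [[52, -150, -75], [0, 0, 0], 0.5], [[52, -175, -72], [0, 0, 0], 0.5], [[52, -186, -60], [0, 0, 0], 0.5], [[52, -188.2, -42], [0, 0, 0], 0.5], [[52, -188.2, -28], [0, 0, 0], 0.5], [[52, -188.2, -19], [0, 0, 0], 0.5], [[52, -188.2, -15], [0, 0, 0], 0.5], [[52, -188.2, -14], [0, 0, 0], 0.5], [[52, -188.2, -14], [0, 0, 0], 0.5]]'

```text
t: 12.65
ee_pos: [394.4, -398.4, 194.7]
eef_rot: [3.139, -0.002, -3.141]
wrist_force: [-6.4, 6.1, 11.3]
width: 55.3
grasp_force: 34.5
```

```bash
python3 -c "
from h import *
s=arm.observe(); print(s['wrist_force'],s['ee_pos'],s['width'])
"
```

```text
[-6.36864997  6.09902628 11.25064574] [ 394.43481971 -398.42082153  194.74205623] 55.32348632886326
```

step_arm --series '[[[0, 0, 0], [0, 0, 0], 0.8], [[0, 0, 0], [0, 0, 0], 1], [[0, 0, 0], [0, 0, 0], 1], [[0, 0, 0], [0, 0, 0], 1], [[0, 0, -20], [0, 0, 0], 1], [[0, 0, -60], [0, 0, 0], 1], [[0, 0, -100], [0, 0, 0], 1], [[-5, 30, -120], [0, 0, 8], 0.8], [[-20, 70, -120], [0, 0, 16], 0.5], [[-40, 110, -120], [0, 0, 24], 0.4], [[-60, 150, -120], [0, 0, 32], 0.4], [[-80, 190, -120], [0, 0, 40], 0.35], [[-100, 230, -120], [0, 0, 48], 0.35], [[-110, 263, -110], [0, 0, 56], 0.35], [[-110, 263, -90], [0, 0, 64], 0.35], [[-110, 263, -80], [0, 0, 72], 0.35], [[-110, 263, -80], [0, 0, 80], 0.35], [[-110, 263, -80], [0, 0, 88.6], 0.35], [[-110, 263, -80], [0, 0, 88.6], 0.35], [[-110, 263, -80], [0, 0, 88.6], 0.35]]'

```text
t: 14.65
ee_pos: [504.9, -137.0, 273.5]
eef_rot: [-3.142, -0.0, 1.599]
wrist_force: [0.3, -0.1, 0.4]
width: 30.2
grasp_force: 0.0
```

```bash
python3 -c "
from h import *
plan(505,-137,34,91.4)
p=arm.get_image('wrist'); cv2.imwrite('pics/w2.png',p['pixels'])
s=arm.get_image('scene')
print(fit([s],'mustard',14,28.5,85,(475,-400)),fit([s],'egg_timer',14,30,46,(395,-400)))
print(proj(p,[[505,-137,34],[505,-80,34],[505,-192,34]]).round())
"
```

```text
t 14.65 shift [-0.   0.1 84.5] turn [-0.   -0.    0.22] w 30.2 ee [ 504.9 -137.   273.5] [-180.     -0.     91.62]
[(array([ 477.5, -397.5]), 0.0), (array([ 477.5, -397.5]), 0.0)] [(array([ 396. , -398.6]), 0.0), (array([ 396. , -398.6]), 0.0)]
[[322. 259.]
 [325. 171.]
 [320. 333.]]
```

View pics/w2.png

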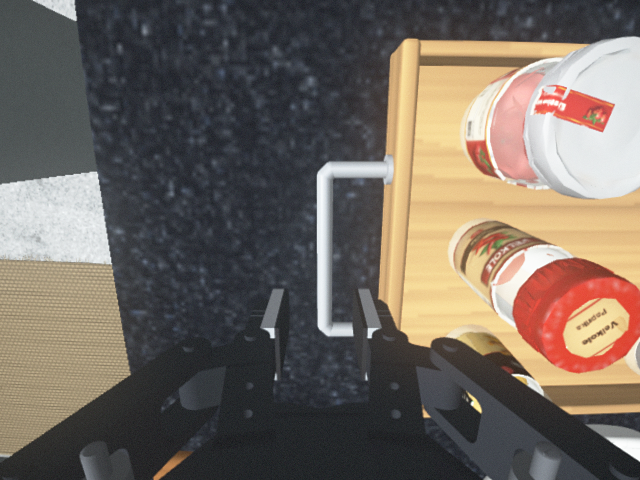

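The bar spans (325,168) to (325,331) in the wrist view, as predicted. The fingers straddle it with the tool turned to match.

step_arm --series '[[[0, 1, 20], [0, 0, 0], 0.35], [[0, 1, 40], [0, 0, 0], 0.35], [[0, 1, 60], [0, 0, 0], 0.35], [[0, 1, 76], [0, 0, 0], 0.35], [[0, 1, 84], [0, 0, 0], 0.35], [[0, 1, 85], [0, 0, 0], 0.35], [[0, 1, 85], [0, 0, 0], 0.35], [[0, 1, 85], [0, 0, 0], 0], [[0, 1, 85], [0, 0, 0], 0], [[0, 1, 85], [0, 0, 0], 0], [[0, 1, 85], [0, 0, 0], 0], [[0, 1, 85], [0, 0, 0], 0]]' --grip_force 40

```text
t: 16.05
ee_pos: [506.4, -137.1, 189.5]
eef_rot: [3.14, 0.001, 1.595]
wrist_force: [0.5, 0.7, 5.4]
width: 8.6
grasp_force: 39.3
```

```bash
python3 -c "
from h import *
plan(506-110,-137-2.9,34,91.4); s=arm.observe(); print(s['wrist_force'],s['grasp_force'])
"
```

```text
t 16.05 shift [-1.000e-01 -1.104e+02  2.000e-01] turn [0.12 0.06 0.  ] w 8.6 ee [ 506.4 -137.1  189.5] [1.7988e+02 6.0000e-02 9.1400e+01]
[0.53563805 0.67175405 5.43757371] 39.32738900184631
```

Gripped. Now I'll pull slowly along tool −y.

step_arm --series '[[[0, -1, 0], [0, 0, 0], 0], [[0, -4, 0], [0, 0, 0], 0], [[0, -8, 0], [0, 0, 0], 0], [[0, -13, 0], [0, 0, 0], 0], [[0, -19, 0], [0, 0, 0], 0], [[0, -25, 0], [0, 0, 0], 0], [[0, -31, 0], [0, 0, 0], 0], [[0, -37, 0], [0, 0, 0], 0], [[0, -43, 0], [0, 0, 0], 0], [[0, -49, 0], [0, 0, 0], 0], [[0, -55, 0], [0, 0, 0], 0], [[0, -61, 0], [0, 0, 0], 0], [[0, -67, 0], [0, 0, 0], 0], [[0, -73, 0], [0, 0, 0], 0], [[0, -79, 0], [0, 0, 0], 0], [[0, -85, 0], [0, 0, 0], 0], [[0, -91, 0], [0, 0, 0], 0], [[0, -96, 0], [0, 0, 0], 0], [[0, -100, 0], [0, 0, 0], 0], [[0, -103, 0], [0, 0, 0], 0]]'

```text
t: 18.05
ee_pos: [403.4, -140.0, 189.4]
eef_rot: [3.139, 0.002, 1.595]
wrist_force: [2.6, 1.6, 8.0]
width: 8.5
grasp_force: 39.7
```

step_arm --series '[[[0, -2, 0], [0, 0, 0], 0], [[0, -4, 0], [0, 0, 0], 0], [[0, -6, 0], [0, 0, 0], 0], [[0, -7.5, 0], [0, 0, 0], 0], [[0, -9, 0], [0, 0, 0], 0], [[0, -10, 0], [0, 0, 0], 0], [[0, -10.5, 0], [0, 0, 0], 0], [[0, -10.5, 0], [0, 0, 0], 0]]'

```text
t: 18.85
ee_pos: [395.6, -140.2, 189.5]
eef_rot: [3.132, 0.003, 1.593]
wrist_force: [18.3, 6.6, -4.2]
width: 8.5
grasp_force: 39.0
```

step_arm --series '[[[0, 2, 0], [0, 0, 0], 0], [[0, 2, 0], [0, 0, 0], 0.2], [[0, 2, 0], [0, 0, 0], 0.3], [[0, 2, 0], [0, 0, 0], 0.3], [[0, 2, 0], [0, 0, 0], 0.3], [[0, 2, -20], [0, 0, 0], 0.3], [[0, 2, -50], [0, 0, 0], 0.3], [[0, 2, -90], [0, 0, 0], 0.3], [[0, -10, -130], [0, 0, 0], 0.6], [[0, -10, -170], [0, 0, 0], 1], [[0, -10, -190], [0, 0, 0], 1], [[0, -10, -190], [0, 0, 0], 1]]'

```text
t: 20.05
ee_pos: [382.8, -140.4, 381.5]
eef_rot: [3.136, 0.004, 1.595]
wrist_force: [-0.4, -0.3, -1.7]
width: 81.3
grasp_force: 0.0
```

```bash
python3 - <<'E'
from h import *
p=arm.get_image('wrist'); s=arm.get_image('scene'); t=arm.get_image('top')
for im,n in ((p,'wrist'),(s,'scene'),(t,'top')):
    cv2.imwrite(f'pics/{n}3.png',im['pixels'])
    print(n,'jam',fit([im],'jam',22,30.5,90,(506,-55)),'red',fit([im],'spice_red',22,22.5,106,(505,-133)) if n!='top' else '')
    m=arm.masks_of(im,'saucer')
    if m: print('saucer',round(m[0]['p'],2),fit([im],'saucer',0,61,14,(481,129)))
h,w=480,640
cv2.imwrite('pics/c3.png',np.hstack([cv2.resize(x['pixels'],(400,300)) for x in (p,t)]))
plan(506,-55,190,91.4)
E
```

```text
wrist jam [(array([505. , -55.1]), 0.0), (array([505. , -55.1]), 0.0)] red [(array([ 502.5, -133.3]), 0.0), (array([ 502.5, -133.3]), 0.0)]
scene jam [(array([506.8, -54.6]), 0.0), (array([506.8, -54.6]), 0.0)] red [(array([ 505.5, -132.9]), 0.0), (array([ 505.5, -132.9]), 0.0)]
saucer 0.69 [(array([465.2, 154.9]), 0.0), (array([465.2, 154.9]), 0.0)]
top jam [(array([504.3, -56. ]), 0.0), (array([504.3, -56. ]), 0.0)] red 
saucer 0.61 [(array([482.1, 129.8]), 0.0), (array([482.1, 129.8]), 0.0)]
t 20.7 shift [ 81.9 125.7  33.3] turn [-0.02 -0.02 -0.  ] w 85.4 ee [ 382.4 -139.9  378.3] [-1.7998e+02 -2.0000e-02  9.1400e+01]
```

View pics/c3.png

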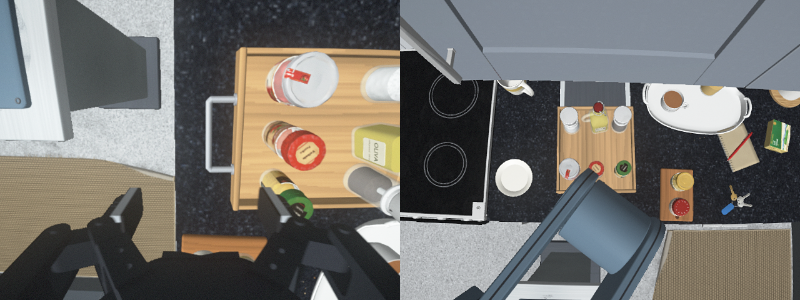

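Everything is upright: jam at wrist (305,80), i.e. (505,-55), with mustard and timer on the board. I'll move over the jam and grasp it with the fingers closing along x.

step_arm --series '[[[10, 15, 0], [0, 0, 0], 1], [[28, 42, 0], [0, 0, 0], 1], [[50, 75, 5], [0, 0, 0], 1], [[68, 104, 20], [0, 0, 0], 1], [[79, 120, 33], [0, 0, 0], 1], [[81.7, 125, 45], [0, 0, 0], 1], [[81.7, 125, 70], [0, 0, 0], 1], [[81.7, 125, 95], [0, 0, 0], 1], [[81.7, 125, 120], [0, 0, 0], 1], [[81.7, 125, 138], [0, 0, 0], 1], [[81.7, 125, 147], [0, 0, 0], 1], [[81.7, 125, 149], [0, 0, 0], 1], [[81.7, 125, 149], [0, 0, 0], 1], [[81.7, 125, 149], [0, 0, 0], 0.5], [[81.7, 125, 149], [0, 0, 0], 0.5], [[81.7, 125, 149], [0, 0, 0], 0.5], [[81.7, 125, 149], [0, 0, 0], 0.5], [[81.7, 125, 149], [0, 0, 0], 0.5], [[81.7, 125, 149], [0, 0, 0], 0.5], [[81.7, 125, 149], [0, 0, 0], 0.5]]' --grip_force 30

```text
t: 22.7
ee_pos: [505.7, -55.3, 230.9]
eef_rot: [3.14, 0.001, 1.595]
wrist_force: [-1.5, -0.0, 5.3]
width: 58.7
grasp_force: 25.4
```

```bash
python3 -c "
from h import *
plan(482,129.5,140,91.4); s=arm.observe(); print(s['wrist_force'],s['grasp_force'])
"
```

```text
t 22.7 shift [185.3 -19.  -64.4] turn [0.12 0.06 0.01] w 58.7 ee [505.7 -55.3 230.9] [1.7988e+02 6.0000e-02 9.1400e+01]
[-1.49726748 -0.04346814  5.30294779] 25.408280231058598
```

step_arm --series '[[[0, 0, -5], [0, 0, 0], 0.5], [[0, 0, -16], [0, 0, 0], 0.5], [[0, 0, -32], [0, 0, 0], 0.5], [[0, 0, -48], [0, 0, 0], 0.5], [[0, 0, -60], [0, 0, 0], 0.5], [[5, 0, -65], [0, 0, 0], 0.5], [[20, -2, -65], [0, 0, 0], 0.5], [[45, -5, -65], [0, 0, 0], 0.5], [[75, -8, -65], [0, 0, 0], 0.5], [[105, -11, -65], [0, 0, 0], 0.5], [[135, -14, -65], [0, 0, 0], 0.5], [[160, -17, -65], [0, 0, 0], 0.5], [[177, -18, -60], [0, 0, 0], 0.5], [[184, -19, -50], [0, 0, 0], 0.5], [[185, -19, -45], [0, 0, 0], 0.5], [[185, -19, -45], [0, 0, 0], 0.5]]'

```text
t: 24.3
ee_pos: [481.1, 129.2, 273.0]
eef_rot: [-3.138, 0.0, 1.596]
wrist_force: [0.2, -0.2, -1.2]
width: 58.6
grasp_force: 27.3
```

```bash
python3 - <<'E'
from h import *
p=arm.get_image('wrist'); cv2.imwrite('pics/w4.png',p['pixels'])
s=arm.get_image('scene'); cv2.imwrite('pics/s4.png',s['pixels'])
cv2.imwrite('pics/c4.png',np.hstack([p['pixels'][::1,:][:, :],]) )
c=np.hstack([cv2.resize(p['pixels'],(400,300)),cv2.resize(s['pixels'][100:310,120:400],(400,300))]); cv2.imwrite('pics/c4.png',c)
plan(482,129.5,60,91.4)
for r,z in ((61,14),(45,6)):
    a=np.linspace(0,2*np.pi,4,endpoint=False); print(proj(p,[[482+r*np.cos(q),129.5+r*np.sin(q),z] for q in a]).round(1).tolist())
E
```

```text
t 24.4 shift [ 0.8  0.2 59.1] turn [-0.05  0.01 -0.05] w 58.8 ee [481.9 128.7 274.1] [-1.7995e+02  1.0000e-02  9.1350e+01]
[[409.8, 251.6], [327.1, 161.8], [239.0, 247.6], [322.3, 325.4]]
[[385.4, 247.8], [326.2, 184.7], [263.2, 244.8], [322.8, 301.8]]
```

View pics/c4.png

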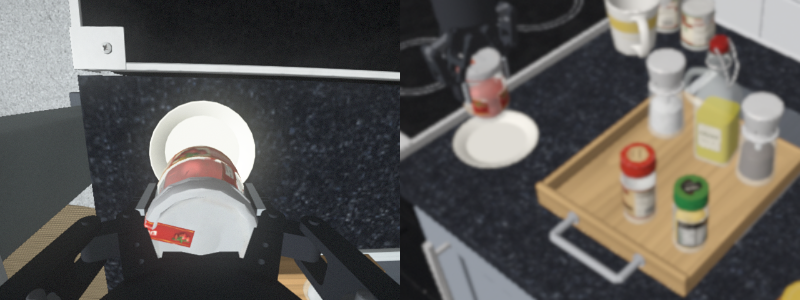

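The saucer rim in the wrist view (left 238, right 408, top 162) matches the prediction for (482,129.5). The jam hangs upright over it, so I'll lower it.

step_arm --series '[[[0, 0, 12], [0, 0, 0], 0.5], [[0, 0, 28], [0, 0, 0], 0.5], [[0, 0, 42], [0, 0, 0], 0.5], [[0, 0, 52], [0, 0, 0], 0.5], [[0, 0, 57], [0, 0, 0], 0.5], [[0, 0, 60], [0, 0, 0], 0.5], [[0, 0, 61], [0, 0, 0], 0.5], [[0, 0, 61], [0, 0, 0], 0.5]]'

```text
t: 25.2
ee_pos: [481.5, 129.2, 215.0]
eef_rot: [-3.141, 0.0, 1.595]
wrist_force: [-6.2, -0.3, 10.2]
width: 58.6
grasp_force: 28.3
```

```bash
python3 -c "
from h import *
s=arm.observe(); print(s['wrist_force'],s['ee_pos'],s['grasp_force'])
"
```

```text
[-6.22909737 -0.25879251 10.23063158] [481.5121663  129.22060697 214.96021651] 28.33437491208315
```

step_arm --series '[[[0, 0, 0], [0, 0, 0], 0.8], [[0, 0, 0], [0, 0, 0], 1], [[0, 0, 0], [0, 0, 0], 1], [[0, 0, 0], [0, 0, 0], 1], [[0, 0, -20], [0, 0, 0], 1], [[0, 0, -55], [0, 0, 0], 1], [[0, 0, -95], [0, 0, 0], 1], [[0, 0, -130], [0, 0, 0], 1], [[-15, -5, -140], [0, 0, 0], 1], [[-55, -20, -140], [0, 0, 0], 0.8], [[-95, -35, -140], [0, 0, 0], 0.35], [[-135, -50, -140], [0, 0, 0], 0.35], [[-175, -65, -140], [0, 0, 0], 0.35], [[-215, -75, -120], [0, 0, 0], 0.35], [[-245, -85, -95], [0, 0, 0], 0.35], [[-262, -91, -75], [0, 0, 0], 0.35], [[-266.8, -92, -65], [0, 0, 0], 0.35], [[-266.8, -92, -65], [0, 0, 0], 0.35]]'

```text
t: 27.0
ee_pos: [395.9, -139.9, 277.4]
eef_rot: [-3.139, -0.002, 1.593]
wrist_force: [-0.2, -0.1, 0.6]
width: 29.9
grasp_force: 0.0
```

```bash
python3 - <<'E'
from h import *
p=arm.get_image('wrist'); s=arm.get_image('scene'); t=arm.get_image('top')
c=np.hstack([cv2.resize(p['pixels'],(400,300)),cv2.resize(s['pixels'][100:310,120:400],(400,300))]); cv2.imwrite('pics/c5.png',c)
for im in (s,t): print('jam',fit([im],'jam',6,30.5,90,(482,129)))
plan(395.8,-139.8,34,91.4)
print(proj(p,[[396,-140,34],[395,-83,34],[397,-195,34]]).round())
E
```

```text
jam [(array([483.5, 131.5]), 0.0), (array([483.5, 131.5]), 0.0)]
jam [(array([479.5, 131.2]), 0.0), (array([479.5, 131.2]), 0.0)]
t 27.25 shift [-0.7 -1.3 90.4] turn [0.09 0.05 0.09] w 29.8 ee [ 397.  -139.   279.4] [1.7991e+02 5.0000e-02 9.1490e+01]
[[323. 258.]
 [324. 171.]
 [323. 330.]]
```

View pics/c5.png

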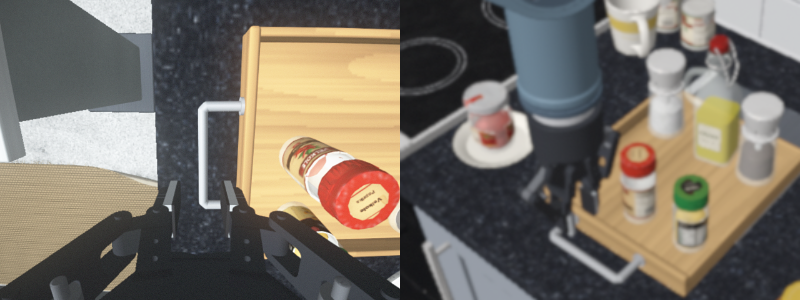

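The jam stands on the saucer. The bar, at wrist (325,170) to (325,330), is aligned with the fingers, so I'll grip it and push home.

step_arm --series '[[[0, 0, 20], [0, 0, 0], 0.35], [[0, 0, 45], [0, 0, 0], 0.35], [[0, 0, 68], [0, 0, 0], 0.35], [[0, 0, 84], [0, 0, 0], 0.35], [[0, 0, 90], [0, 0, 0], 0.35], [[0, 0, 90], [0, 0, 0], 0.35], [[0, 0, 90], [0, 0, 0], 0], [[0, 0, 90], [0, 0, 0], 0], [[0, 0, 90], [0, 0, 0], 0], [[0, 0, 90], [0, 0, 0], 0], [[0, 0, 90], [0, 0, 0], 0]]' --grip_force 40

```text
t: 28.35
ee_pos: [397.0, -139.8, 189.5]
eef_rot: [3.139, 0.001, 1.595]
wrist_force: [2.4, 2.9, 6.6]
width: 8.4
grasp_force: 39.4
```

step_arm --series '[[[0, 1, 0], [0, 0, 0], 0], [[0, 4, 0], [0, 0, 0], 0], [[0, 8, 0], [0, 0, 0], 0], [[0, 13, 0], [0, 0, 0], 0], [[0, 19, 0], [0, 0, 0], 0], [[0, 25, 0], [0, 0, 0], 0], [[0, 31, 0], [0, 0, 0], 0], [[0, 37, 0], [0, 0, 0], 0], [[0, 43, 0], [0, 0, 0], 0], [[0, 49, 0], [0, 0, 0], 0], [[0, 55, 0], [0, 0, 0], 0], [[0, 61, 0], [0, 0, 0], 0], [[0, 67, 0], [0, 0, 0], 0], [[0, 73, 0], [0, 0, 0], 0], [[0, 79, 0], [0, 0, 0], 0], [[0, 85, 0], [0, 0, 0], 0], [[0, 91, 0], [0, 0, 0], 0], [[0, 96, 0], [0, 0, 0], 0], [[0, 100, 0], [0, 0, 0], 0], [[0, 103, 0], [0, 0, 0], 0]]'

```text
t: 30.35
ee_pos: [499.2, -137.0, 189.5]
eef_rot: [-3.141, -0.0, 1.595]
wrist_force: [-3.2, 2.8, 9.5]
width: 8.5
grasp_force: 39.8
```

step_arm --series '[[[0, 2, 0], [0, 0, 0], 0], [[0, 4, 0], [0, 0, 0], 0], [[0, 6, 0], [0, 0, 0], 0], [[0, 7, 0], [0, 0, 0], 0], [[0, 8, 0], [0, 0, 0], 0], [[0, 9, 0], [0, 0, 0], 0], [[0, 9.5, 0], [0, 0, 0], 0], [[0, 9.5, 0], [0, 0, 0], 0]]'

```text
t: 31.15
ee_pos: [507.8, -136.7, 189.4]
eef_rot: [-3.139, -0.0, 1.596]
wrist_force: [-5.3, 1.8, 11.4]
width: 8.5
grasp_force: 40.0
```

step_arm --series '[[[0, 1, 0], [0, 0, 0], 0], [[0, 2, 0], [0, 0, 0], 0], [[0, 3, 0], [0, 0, 0], 0], [[0, 3, 0], [0, 0, 0], 0], [[0, 3, 0], [0, 0, 0], 0]]'

```text
t: 31.65
ee_pos: [508.8, -136.8, 189.4]
eef_rot: [-3.133, -0.001, 1.596]
wrist_force: [-15.9, -1.7, 19.8]
width: 8.4
grasp_force: 40.9
```

step_arm --series '[[[0, -2.5, 0], [0, 0, 0], 0], [[0, -2.5, 0], [0, 0, 0], 0.2], [[0, -2.5, 0], [0, 0, 0], 0.3], [[0, -2.5, 0], [0, 0, 0], 0.3], [[0, -2.5, 0], [0, 0, 0], 0.3], [[0, -2.5, -20], [0, 0, 0], 0.3], [[0, -2.5, -50], [0, 0, 0], 0.3], [[0, -2.5, -90], [0, 0, 0], 0.3], [[-15, -10, -130], [0, 0, -8], 0.6], [[-45, -25, -155], [0, 0, -16], 1], [[-75, -40, -160], [0, 0, -24], 1], [[-110, -55, -160], [0, 0, -32], 1], [[-145, -75, -160], [0, 0, -40], 1], [[-180, -95, -160], [0, 0, -48], 1], [[-215, -112, -160], [0, 0, -56], 1], [[-240, -118, -150], [0, 0, -64], 1], [[-255, -118, -130], [0, 0, -72], 1], [[-259, -118, -110], [0, 0, -80], 1], [[-259, -118, -100], [0, 0, -88.5], 1], [[-259, -118, -100], [0, 0, -88.5], 1]]'

```text
t: 33.65
ee_pos: [399.7, -398.4, 286.4]
eef_rot: [3.138, -0.002, 3.141]
wrist_force: [0.1, 0.6, 0.1]
width: 85.4
grasp_force: 0.0
```

```bash
python3 - <<'E'
from h import *
p=arm.get_image('wrist'); s=arm.get_image('scene'); t=arm.get_image('top')
c=np.hstack([cv2.resize(p['pixels'],(400,300)),cv2.resize(s['pixels'][140:410,130:490],(400,300))]); cv2.imwrite('pics/c6.png',c)
print('timer',fit([p],'egg_timer',14,30,46,(395,-399)),fit([s],'egg_timer',14,30,46,(395,-399)),fit([t],'egg_timer',14,30,46,(395,-399)))
print('red',fit([s],'spice_red',22,22.5,106,(615,-130)),'green',fit([s],'spice_green',22,22,99,(620,-209)))
plan(394.4,-398.8,39,180)
E
```

```text
timer [(array([ 393.1, -398.9]), 0.0), (array([ 393.1, -398.9]), 0.0)] [(array([ 396. , -398.6]), 0.0), (array([ 396. , -398.6]), 0.0)] [(array([ 376.9, -392.4]), 0.0), (array([ 376.9, -392.4]), 0.0)]
red [(array([ 612.4, -132. ]), 0.0), (array([ 612.4, -132. ]), 0.0)] green [(array([ 613.5, -205.3]), 0.0), (array([ 613.5, -205.3]), 0.0)]
t 34.05 shift [ 6.  -0.1 95.2] turn [-0.06  0.04 -0.14] w 85.1 ee [ 400.4 -398.6  289.2] [-1.7994e+02  4.0000e-02  1.7986e+02]
```

View pics/c6.png

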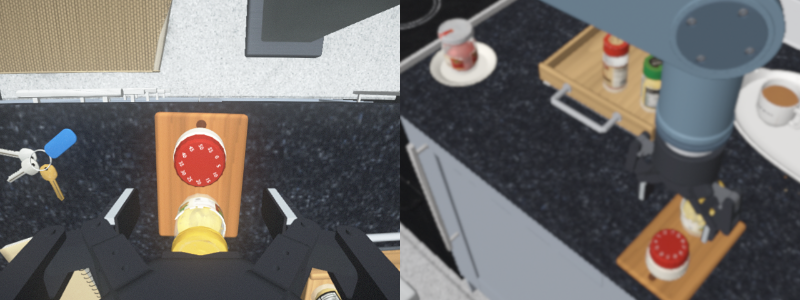

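The tray is home with the spice jars standing, and the timer is at wrist (200,155 in the half-size crop). I'll descend on it.

step_arm --series '[[[3, 0, 20], [0, 0, -0.1], 1], [[6, 0, 45], [0, 0, -0.1], 1], [[6, 0, 70], [0, 0, -0.1], 1], [[6, 0, 88], [0, 0, -0.1], 1], [[6, 0, 95], [0, 0, -0.1], 1], [[6, 0, 95.5], [0, 0, -0.1], 1], [[6, 0, 95.5], [0, 0, -0.1], 1], [[6, 0, 95.5], [0, 0, -0.1], 0.5], [[6, 0, 95.5], [0, 0, -0.1], 0.5], [[6, 0, 95.5], [0, 0, -0.1], 0.5], [[6, 0, 95.5], [0, 0, -0.1], 0.5], [[6, 0, 95.5], [0, 0, -0.1], 0.5], [[6, 0, 95.5], [0, 0, -0.1], 0.5], [[6, 0, 95.5], [0, 0, -0.1], 0.5]]' --grip_force 30

```text
t: 35.45
ee_pos: [394.4, -398.8, 194.4]
eef_rot: [-3.14, 0.001, -3.142]
wrist_force: [-1.0, 1.7, 5.6]
width: 55.1
grasp_force: 31.4
```

```bash
python3 -c "
from h import *
plan(447,-211.7,25,180); s=arm.observe(); print(s['wrist_force'],s['grasp_force'])
"
```

```text
t 35.45 shift [-52.6 187.2  14.2] turn [-0.09  0.06  0.  ] w 55.1 ee [ 394.4 -398.8  194.4] [-1.7991e+02  6.0000e-02 -1.8000e+02]
[-1.02603452  1.74434202  5.59911699] 31.37684238521615
```

step_arm --series '[[[0, 0, -10], [0, 0, 0], 0.5], [[0, 0, -30], [0, 0, 0], 0.5], [[0, 5, -50], [0, 0, 0], 0.5], [[0, 20, -60], [0, 0, 0], 0.5], [[0, 50, -60], [0, 0, 0], 0.5], [[-5, 85, -60], [0, 0, 0], 0.5], [[-18, 120, -60], [0, 0, 0], 0.5], [[-35, 152, -55], [0, 0, 0], 0.5], [[-47, 175, -40], [0, 0, 0], 0.5], [[-52, 185, -20], [0, 0, 0], 0.5], [[-52.6, 187.2, -5], [0, 0, 0], 0.5], [[-52.6, 187.2, 6], [0, 0, 0], 0.5], [[-52.6, 187.2, 11], [0, 0, 0], 0.5], [[-52.6, 187.2, 13], [0, 0, 0], 0.5], [[-52.6, 187.2, 14], [0, 0, 0], 0.5], [[-52.6, 187.2, 14], [0, 0, 0], 0.5], [[-52.6, 187.2, 14], [0, 0, 0], 0.5]]'

```text
t: 37.15
ee_pos: [446.2, -211.0, 180.4]
eef_rot: [3.14, -0.001, 3.141]
wrist_force: [-3.1, 5.5, 11.8]
width: 55.9
grasp_force: 34.3
```

```bash
python3 -c "
from h import *
s=arm.observe(); print(s['wrist_force'],s['ee_pos'],s['grasp_force'])
"
```

```text
[-3.0821428   5.5322892  11.79248893] [ 446.24883567 -211.04899211  180.39711592] 34.33946922450559
```

step_arm --series '[[[0, 0, 0], [0, 0, 0], 0.8], [[0, 0, 0], [0, 0, 0], 1], [[0, 0, 0], [0, 0, 0], 1], [[0, 0, 0], [0, 0, 0], 1], [[0, 0, -20], [0, 0, 0], 1], [[0, 0, -60], [0, 0, 0], 1], [[0, 0, -105], [0, 0, 0], 1], [[0, -10, -145], [0, 0, 0], 1], [[-8, -50, -160], [0, 0, 0], 1], [[-15, -95, -160], [0, 0, 0], 1], [[-22, -140, -160], [0, 0, 0], 1], [[-28.5, -178, -160], [0, 0, 0], 1], [[-28.5, -188, -160], [0, 0, 0], 1], [[-28.5, -188, -160], [0, 0, 0], 1]]'

```text
t: 38.55
ee_pos: [474.8, -400.9, 338.1]
eef_rot: [3.141, -0.001, 3.139]
wrist_force: [0.4, 0.5, 0.1]
width: 85.2
grasp_force: 0.0
```

```bash
python3 - <<'E'
from h import *
p=arm.get_image('wrist'); s=arm.get_image('scene'); t=arm.get_image('top')
for n,im in (('s',s),('t',t)): print(n,'timer',fit([im],'egg_timer',0,30,46,(447,-211)),'mustard',fit([im],'mustard',14,28.5,85,(475,-400)))
print(fit([p],'mustard',14,28.5,85,(475,-400)))
plan(475,-399.2,60,180)
E
```

```text
s timer [(array([ 450. , -213.5]), 0.0), (array([ 450. , -213.5]), 0.0)] mustard [(array([ 477.5, -397.5]), 0.0), (array([ 477.5, -397.5]), 0.0)]
t timer [(array([ 447.6, -211.2]), 0.0), (array([ 447.6, -211.2]), 0.0)] mustard [(array([ 465.4, -390.2]), 0.0), (array([ 465.4, -390.2]), 0.0)]Traceback (most recent call last):
  File "<stdin>", line 4, in <module>
  File "h.py", line 31, in fit
    s=least_squares(f,x0,args=(o,)); out.append((s.x.round(1),round(float(np.abs(s.fun).max()),1)))
    return func(*args, **kwargs)
    vector_fun = VectorFunction(
        fun_wrapped,
    ...<6 lines>...
        workers=workers
    )
    self._update_fun()
    ~~~~~~~~~~~~~~~~^^
    self.f = self.fun_wrapped(xp_copy(self.x))
             ~~~~~~~~~~~~~~~~^^^^^^^^^^^^^^^^^
    return np.atleast_1d(self.fun(x))
                         ~~~~~~~~^^^
    return self.f(x, *self.args, **self.kwargs)
           ~~~~~~^^^^^^^^^^^^^^^^^^^^^^^^^^^^^^
  File "h.py", line 29, in f
    def f(v,obs): return np.concatenate([(ext(p,cyl(v[0],v[1],z0,r,h))-e)[:2] for p,e in obs])
                         ~~~~~~~~~~~~~~^^^^^^^^^^^^^^^^^^^^^^^^^^^^^^^^^^^^^^^^^^^^^^^^^^^^^^^
ValueError: need at least one array to concatenate
```

The timer is back within about 1 mm. Now the mustard.

step_arm --series '[[[0, 0.5, 30], [0, 0, 0], 1], [[0, 0.5, 62], [0, 0, 0], 1], [[0, 0.5, 92], [0, 0, 0], 1], [[0, 0.5, 115], [0, 0, 0], 1], [[0, 0.5, 124], [0, 0, 0], 1], [[0, 0.5, 125.5], [0, 0, 0], 1], [[0, 0.5, 125.5], [0, 0, 0], 1], [[0, 0.5, 125.5], [0, 0, 0], 0.5], [[0, 0.5, 125.5], [0, 0, 0], 0.5], [[0, 0.5, 125.5], [0, 0, 0], 0.5], [[0, 0.5, 125.5], [0, 0, 0], 0.5], [[0, 0.5, 125.5], [0, 0, 0], 0.5], [[0, 0.5, 125.5], [0, 0, 0], 0.5], [[0, 0.5, 125.5], [0, 0, 0], 0.5]]'

```text
t: 40.35
ee_pos: [475.8, -398.9, 215.4]
eef_rot: [-3.14, 0.002, 3.142]
wrist_force: [0.1, 3.7, 5.8]
width: 54.4
grasp_force: 23.4
```

```bash
python3 -c "
from h import *
plan(438.8,-67.7,46.2,180); s=arm.observe(); print(s['wrist_force'],s['grasp_force'])
"
```

```text
t 40.35 shift [ 37.  331.2  13.7] turn [-0.08  0.11 -0.  ] w 54.4 ee [ 475.8 -398.9  215.4] [-1.7992e+02  1.1000e-01  1.8000e+02]
[0.06529214 3.65100203 5.77313677] 23.398291300982237
```

step_arm --series '[[[0, 0, -10], [0, 0, 0], 0.5], [[0, 0, -30], [0, 0, 0], 0.5], [[0, 5, -60], [0, 0, 0], 0.5], [[3, 20, -75], [0, 0, 0], 0.5], [[8, 55, -75], [0, 0, 0], 0.5], [[13, 95, -75], [0, 0, 0], 0.5], [[18, 135, -75], [0, 0, 0], 0.5], [[23, 175, -75], [0, 0, 0], 0.5], [[28, 215, -75], [0, 0, 0], 0.5], [[32, 255, -75], [0, 0, 0], 0.5], [[35, 290, -75], [0, 0, 0], 0.5], [[36, 315, -70], [0, 0, 0], 0.5], [[36.3, 327, -60], [0, 0, 0], 0.5], [[36.3, 331.2, -42], [0, 0, 0], 0.5], [[36.3, 331.2, -22], [0, 0, 0], 0.5], [[36.3, 331.2, -5], [0, 0, 0], 0.5], [[36.3, 331.2, 6], [0, 0, 0], 0.5], [[36.3, 331.2, 11], [0, 0, 0], 0.5], [[36.3, 331.2, 13], [0, 0, 0], 0.5], [[36.3, 331.2, 14], [0, 0, 0], 0.5]]'

```text
t: 42.35
ee_pos: [438.9, -67.9, 201.2]
eef_rot: [-3.141, -0.001, -3.142]
wrist_force: [-10.1, 3.0, 30.2]
width: 54.1
grasp_force: 26.2
```

step_arm --series '[[[0, 0, 0.3], [0, 0, 0], 0.5], [[0, 0, 0.3], [0, 0, 0], 0.5]]'

```text
t: 42.55
ee_pos: [438.8, -67.9, 201.3]
eef_rot: [-3.141, 0.0, -3.141]
wrist_force: [-7.8, 2.1, 21.6]
width: 54.3
grasp_force: 25.8
```

step_arm --series '[[[0, 0, -1], [0, 0, 0], 0.5], [[0, 0, -1.5], [0, 0, 0], 0.6], [[0, 0, -1.5], [0, 0, 0], 0.8], [[0, 0, -1.5], [0, 0, 0], 1], [[0, 0, -1.5], [0, 0, 0], 1], [[0, 0, -1.5], [0, 0, 0], 1], [[0, 0, -20], [0, 0, 0], 1], [[0, 0, -55], [0, 0, 0], 1], [[0, 0, -95], [0, 0, 0], 1], [[0, 0, -135], [0, 0, 0], 1], [[30, 20, -170], [0, 0, 0], 1], [[60, 60, -190], [0, 0, 0], 1], [[90, 110, -190], [0, 0, 0], 1], [[110, 160, -190], [0, 0, 0], 1], [[120, 210, -190], [0, 0, 0], 1], [[130, 260, -190], [0, 0, 0], 1], [[140, 310, -190], [0, 0, 0], 1], [[150, 360, -190], [0, 0, 0], 1], [[160, 400, -190], [0, 0, 0], 1], [[160, 400, -190], [0, 0, 0], 1]]'

```text
t: 44.55
ee_pos: [277.3, 336.0, 389.1]
eef_rot: [3.14, -0.0, -3.136]
wrist_force: [0.4, -1.0, 1.0]
width: 85.1
grasp_force: 0.0
```

```bash
python3 - <<'E'
from h import *
s=arm.get_image('scene'); t=arm.get_image('top')
cv2.imwrite('pics/c7.png',np.hstack([cv2.resize(s['pixels'],(400,300)),cv2.resize(t['pixels'][130:370,140:460],(400,300))]))
for n,z0,r,h,x0 in (('mustard',0,28.5,85,(438,-68)),('egg_timer',0,30,46,(447,-211)),('jam',6,30.5,90,(482,129)),('spice_red',22,22.5,106,(615,-130)),('spice_green',22,22,99,(620,-209))):
    for im in (s,t):
        try: print(n,fit([im],n,z0,r,h,x0)[0])
        except Exception: print(n,'-')
E
```

```text
mustard (array([441.6, -68.5]), 0.0)
mustard (array([437.9, -69.5]), 0.0)
egg_timer (array([ 448.7, -213.6]), 0.0)
egg_timer (array([ 448.6, -211.2]), 0.0)
jam (array([484.8, 134.7]), 0.0)
jam (array([479.5, 130.2]), 0.0)
spice_red (array([ 614.6, -130.2]), 0.0)
spice_red (array([ 614., -131.]), 0.0)
spice_green (array([ 618.3, -211. ]), 0.0)
spice_green (array([ 620.1, -212.5]), 0.0)
```

View pics/c7.png

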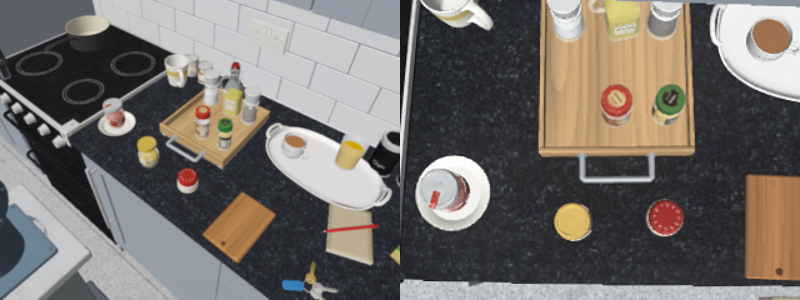

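All is in place: jam on the saucer at (443,190), tray home with its bar on the original row, and mustard (573,222) and timer (664,218) back on their spots. I'm handing in.

```bash
python3 -c "
from bench import arm
print(arm.finish_job())"
```

```text
the job is handed in; nothing more can be done
None
```

The job is done and handed in at about 45 s: the jam stands on the saucer, the tray is fully home with both spice jars standing, and the mustard and timer are upright within about 2–3 mm of their original spots by camera measurement.

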